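Show the bent mouth mirror to the inspection camera

ROBOT

A 6-joint arm with a two-finger parallel gripper is mounted at the origin on the work surface. World frame = base frame: x ahead of the robot, y to its left, z up, the work surface at z = 0. Lengths are in mm, angles in rad, forces in N, time in s.
With the tool pointing down it reaches from about 350 to 775 mm from the base axis. Payload 7.3 kg.
Tool frame: the origin (TCP) lies at the very end of the fingers, on their centre line; the grasp point (between the pads) lies 19 mm behind it; x points along the fingers, y is the direction in which the jaws open and shut, and the axes are right-handed (so a half turn about x gives the same grasp; the last joint's range is limited). The gripper opens to 92 mm and grips with 3 to 60 N. Pads are 19 mm wide; open, the fingers measure 130 mm over their backs; the gripper's body (75 mm by 190 mm) begins 47 mm behind the grasp point.
Start: joints at [-1.414, 0.342, 1.524, -0, 1.275, -0.146], TCP at [156.574, -501.128, 226.741] pointing down, gripper open.
Joint ranges: [-2.53, 2.53], [-0.77, 2.02], [0.04, 2.7], [-1, 4.14], [0.28, 2.66], [-3.11, 3.11]. Speed limits (rad/s): [2.57, 2.57, 3.14, 3.14, 3.14, 3.14].

INTERFACE

Orientations are given as [roll, pitch, yaw] about the fixed x, y, z axes, in that order (R = Rz(yaw) Ry(pitch) Rx(roll)).
In Python, from plant import sensors, capture, bot gives the robot as it stands.
- The arm moves only by the shell command python3 -m crank 'ROWS' [OPENING]. ROWS is JSON, a list of rows, each an object of numbers: "dx", "dy", "dz": the shift along the tool's x, y, z in cm; "spin": the turn about the tool's x in rad. A call has 1 to 20 rows; each row is the pose to reach, as a shift and turn from the pose commanded when the call began, along the tool's axes at that moment; what a row does not reach only later rows make up. A row lasts 1/12 s, in which the tool goes at most 41.7 mm and 7.16 degrees, less where a joint would pass 70% of its speed; a pose out of reach is approached as far as the arm can. A call with a gripper value outside its range is refused whole. OPENING is the opening in per cent of the stroke, from 0 (shut) to 100 (fully open), set as the call begins (- or left out, the last holds). The fingers move at their own pace and stop on an object; the grip force is fixed at half the most. Time passes only in rows, so rows that repeat a pose let the fingers close. It gives the time, the measured TCP pose, the force and the opening at its end, in the units of the state.
- sensors.get_obs(): the state, without advancing time (a new reading comes with each control period).
- capture(name): name is "side" or "top"; returns a dict with "frame" (420x560x3 uint8, blue, green, red), "vfov" (degrees; the focal length in pixels is half the picture's height over the tangent of half this angle, whatever the lens; pixels are square), "cx", "cy" (the principal point, pixels), "view" (4x4, takes a point from world to camera coordinates). Camera axes: x right, y down, z forward; pixel columns grow to the right and rows downward; lengths in mm; the calibration is good to about 2 mm. A picture is of the moment at which its call begins. There is no depth.
- bot.close_job(): hands the job in, once; it reports no verdict.
The state is a dict: "time": time; "joint_positions": joint angles; "dq": joint speeds; "tau": joint torques, N m; "tool_pos": TCP position; "tcp_rot": TCP orientation; "contact_force": force on the tool from outside, world axes, zero at the start; "moment": the same for the moment, N m; "grip_width": finger opening in mm.
Only numpy, scipy, OpenCV 4.12 (cv2) and the standard library are available. Lean on these libraries where they do the work, as an engineer would, in place of code of your own. Each camera call takes 0.05 s, during which the arm holds its last target.

TASK

One of the four mouth mirrors lying in the instrument cassette has its neck bent sideways: take that one out by its handle and hold it level over the black inspection camera, which looks up through the round glass in its top, so that the mirror's round head is 10 cm above the middle of the glass and its handle points back parallel to the white stripe, the way the stripe runs from the glass. Finish while still holding it there, steady in the air; leave the three straight mirrors lying in their notches, do not touch the camera, and do not shift the bottle, bowl or jar.

Things in the scene. Friction and masses are not known exactly. Their poses are not given: they have to be found in the camera images.
- bent_centre (a point): Loose mouth mirror with a bent neck, 45 g: flat-sided steel handle 120 x 10 wide x 12 high mm, black bands near both ends; 4 mm neck bent 45 degrees to its +y; round head 24 mm across, 4 mm thick. Lies flat in one of the four notches (varies). Point: centre of the handle, 35 mm above the work surface at the start; x along the handle to the head, y across, z up. Grip here across y.
- bent_head (a point): centre of the bent mirror's round head (half-way through its thickness); fixed on the mirror at 95.7 mm along x, 29.7 mm along y and 0 mm along z from point bent_centre, same axes
- good1_centre (a point): Good mouth mirror: steel handle 120 x 10 x 12 mm like the bent one's, but straight neck; round head 24 mm across in line with the handle, 108 mm from the handle's centre along +x. Point: centre of the handle, 35 mm above the work surface; x along the handle to the head, z up. Stays in the cassette.
- good2_centre (a point): Good mouth mirror: steel handle 120 x 10 x 12 mm like the bent one's, but straight neck; round head 24 mm across in line with the handle, 108 mm from the handle's centre along +x. Point: centre of the handle, 35 mm above the work surface; x along the handle to the head, z up. Stays in the cassette.
- good3_centre (a point): Good mouth mirror: steel handle 120 x 10 x 12 mm like the bent one's, but straight neck; round head 24 mm across in line with the handle, 108 mm from the handle's centre along +x. Point: centre of the handle, 35 mm above the work surface; x along the handle to the head, z up. Stays in the cassette.
- cassette: Fixed dark metal tray 220 (x) x 280 (y) mm, floor 3 mm thick, rim 12 mm high. Two blue rails along y, 12 mm thick, at x = -55 and +30 mm; notch floors 29 mm, teeth 37 mm above the work surface. Mirrors lie along x across both rails, heads to +x, at y = -96, -32, 32, 96 mm, in notches 14 mm wide, handle centres at about x = -15 mm, between the rails. Origin: centre of underside.
- camera: Fixed black inspection camera, a box 165 (x) x 100 (y) x 60 (z) mm, looking up. In its top a round green glass 48 mm across in a bright ring, and a white stripe 8 mm wide from the glass along the box's -x. Origin: on the work surface straight under the middle of the glass; the box reaches from x = -125 to +40 mm.
- glass (a point): middle of the camera's glass, on its top face, 60 mm above the work surface; x, y, z as the camera's: the white stripe runs from here to -x, z up. The head belongs 100 mm above this point, with the mirror's x parallel to this x (handle on the -x side).
- bottle: disinfectant bottle, 60 mm across, 150 mm high, bystander; origin at the centre of its underside
- bowl: steel bowl, 90 mm across, 40 mm high, bystander; origin at the centre of its underside
- jar: amber glass jar, 48 mm across, 50 mm high, bystander; origin at the centre of its underside
Things that resemble listed ones, but are neither listed nor needed, are in the scene too. Leave any purple look-alike of the part that bears bent_centre alone.

How it is judged (in metres and radians):
On the way:
1. the bent mirror is lifted clear of the cassette in the fingers (height (world z) of bent_centre above 0.075 m and contact force between bent and the fingers above 1 N and contact force between bent and cassette below 0.05 N), for 0.1 s.
At the end, for the whole second after the job is handed in: bent mirror held still in the fingers, touching neither camera nor cassette; head within 18 mm sideways and 17 mm in height of 100 mm above the glass; level within 0.2 rad; handle along the stripe within 0.2 rad, on its side; good mirrors moved under 15 mm (contact force between bent and the fingers above 1 N and horizontal distance between bent_head and glass below 0.018 m and z of bent_head in the frame of glass between 0.083 and 0.117 m and angle between bent_centre's own z axis and vertical below 0.2 rad and angle between the x axis of bent_centre and the x axis of glass, either way round below 0.2 rad and x of bent_centre in the frame of glass below -0.05 m and contact force between bent and camera below 0.05 N and contact force between bent and cassette below 0.05 N and linear speed of bent below 0.02 m/s and angular speed of bent below 0.2 rad/s and distance of each of good1_centre, good2_centre, good3_centre from where it was at the start of the episode below 0.015 m); the arm keeps its last pose, push and grip.
It fails at once if a good mirror is shifted by more than 15 mm (distance of any of good1_centre, good2_centre, good3_centre from where it was at the start of the episode above 0.015 m).
It fails at once if the bottle, the bowl or the jar is shifted by more than 20 mm (distance of any of bottle, bowl, jar from where it was at the start of the episode above 0.02 m).
It fails at once if something touches the inspection camera with more than 2 N (contact force between camera and anything else above 2 N).
It also fails if it takes over 32 s, if anything falls off the work surface, if the arm or the gripper's body presses on something with over 40 N, if the wrist force passes 120 N, or if a joint passes its speed limit or range.

## Working session

There is one attempt and no reset: what is moved stays moved. The work goes in short steps, Python scripts to look and compute and a shell command to move; the robot and the scene stay as the last step left them, time stands still between calls to the robot, and variables do not carry over. Pictures are saved under pics/ and viewed, and the job is handed in when it is done.

```bash
mkdir -p pics; ls
python3 - <<'E'
from plant import sensors, capture, bot
import cv2,numpy as np
o=sensors.get_obs(); print(o)
for n in("top","side"):
    c=capture(n); cv2.imwrite(f"pics/{n}0.png",c["frame"]); print(n,c["vfov"],c["cx"],c["cy"],c["view"])
    np.savez(f"{n}0.npz",**c)
E
```

```text
pics
{'time': 0.0, 'joint_positions': array([-1.41402136e+00,  3.42741429e-01,  1.52501093e+00,  6.85109023e-06,
        1.27540536e+00, -1.45970328e-01]), 'dq': array([ 3.53045230e-04,  7.97177658e-04,  7.84480653e-05, -3.02420424e-04,
        7.58334908e-04,  3.83828154e-05]), 'tau': array([-1.48099913e-03, -4.31247139e+01, -2.44220710e+01,  7.14990450e-02,
        5.59742725e-02, -1.25500501e-04]), 'tool_pos': array([ 156.4984096 , -500.70613426,  226.03738403]), 'tcp_rot': array([-1.72095255,  1.56923125,  1.7233834 ]), 'contact_force': array([-0.81673616, -0.27862914,  0.54105452]), 'moment': array([-0.0207983 ,  0.0063325 ,  0.02235908]), 'grip_width': 91.78149217710748}
top 43.737097057792425 279.8838344968839 208.49042916703294 [[ 2.08992657e-02 -9.99771105e-01  4.57808776e-03  1.91002948e+02]
 [-9.91035209e-01 -2.13205867e-02 -1.31888767e-01  5.69234780e+02]
 [ 1.31956186e-01 -1.78066778e-03 -9.91253950e-01  1.78433949e+03]
 [ 0.00000000e+00  0.00000000e+00  0.00000000e+00  1.00000000e+00]]
side 52.528468162429434 279.7794770475069 210.50375347389527 [[-9.68965944e-01 -2.46989072e-01 -1.00696433e-02  5.76180014e+02]
 [-1.37234935e-01  5.71376116e-01 -8.09132812e-01  3.78951568e+01]
 [ 2.05600516e-01 -7.82640232e-01 -5.87539527e-01  1.21823915e+03]
 [ 0.00000000e+00  0.00000000e+00  0.00000000e+00  1.00000000e+00]]
```

View pics/top0.png

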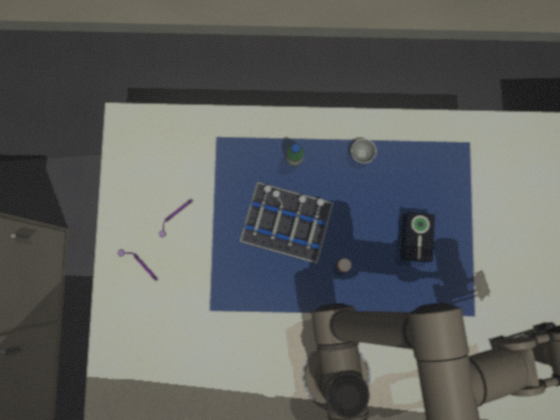

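View pics/side0.png

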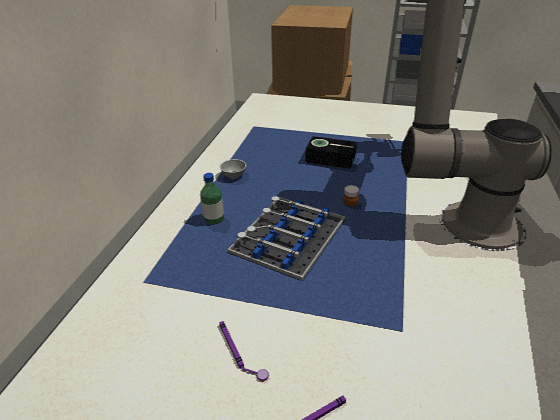

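Run:
```python
import cv2,numpy as np
def crop(n,x,y,w,h,s,o):
    f=np.load(n+"0.npz")["frame"][y:y+h,x:x+w]
    f=cv2.convertScaleAbs(f,alpha=1.5)
    cv2.imwrite(o,cv2.resize(f,None,fx=s,fy=s,interpolation=cv2.INTER_CUBIC))
crop("top",235,175,100,92,6,"pics/tc.png")
crop("top",390,200,60,70,8,"pics/tcam.png")
crop("side",225,190,125,90,6,"pics/sc.png")
crop("side",295,125,75,50,8,"pics/scam.png")
```

```text
(no output)
```

View pics/tc.png

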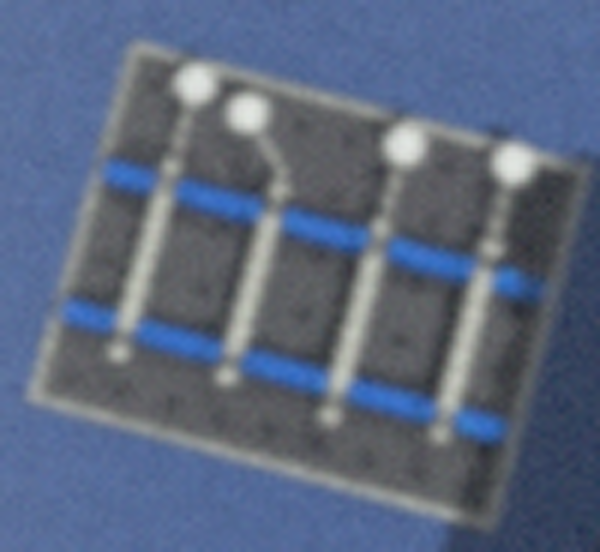

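View pics/tcam.png

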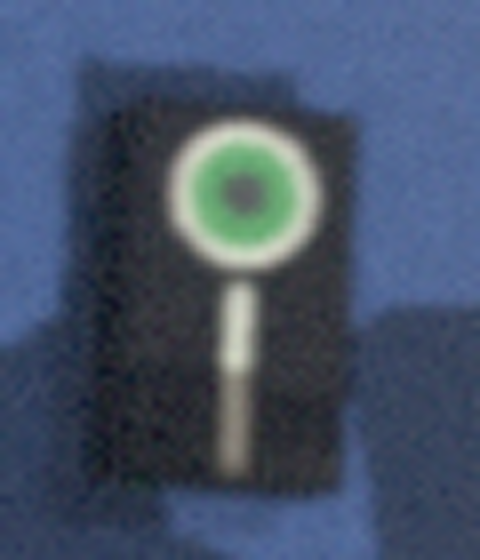

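View pics/sc.png

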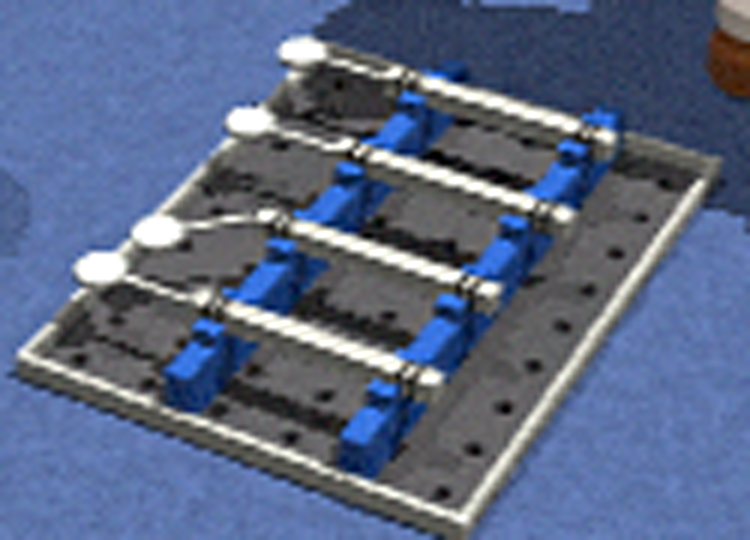

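View pics/scam.png

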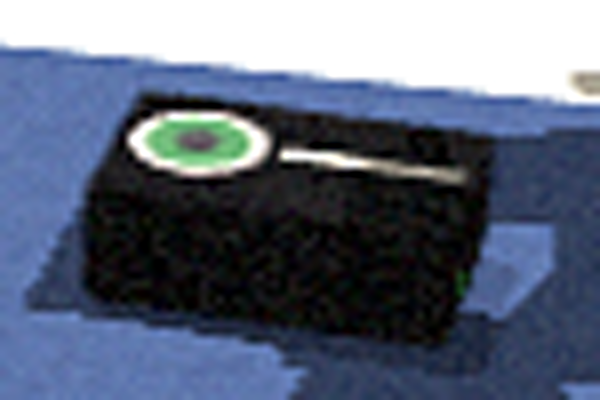

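```bash
cat > h.py <<'E'
import numpy as np
from scipy.optimize import least_squares
C={}
for n in("top","side"):
    d=np.load(n+"0.npz"); C[n]=(210/np.tan(np.radians(float(d["vfov"]))/2),float(d["cx"]),float(d["cy"]),d["view"])
def proj(n,P):
    f,cx,cy,V=C[n]; p=V[:3,:3]@np.asarray(P,float)+V[:3,3]; return np.array([cx+f*p[0]/p[2],cy+f*p[1]/p[2]])
def back(n,uv,z):
    f,cx,cy,V=C[n]; R=V[:3,:3]; o=-R.T@V[:3,3]; d=R.T@np.array([(uv[0]-cx)/f,(uv[1]-cy)/f,1]); return o+d*(z-o[2])/d[2]
def un(c,x0,y0,s): return np.array([(c[0]+.5)/s-.5+x0,(c[1]+.5)/s-.5+y0])
E
python3 - <<'E'
from h import *
np.set_printoptions(precision=1,suppress=True)
T=lambda c:un(c,235,175,6); S=lambda c:un(c,225,190,6); TC=lambda c:un(c,390,200,8); SC=lambda c:un(c,295,125,8)
hd={"bent":[("top",T((248,114)),T((226,378)),T((283,180))),("side",S((157,231)),S((497,292)),S((262,214)))]}
for n,h,t,f in hd["bent"]:
    H,A,B=[back(n,p,35) for p in (h,t,f)]
    print(n,"head",H,"tail",A,"front",B,"len",np.linalg.norm(A-B),"yaw",np.arctan2(*(B-A)[1::-1]))
print("good heads/tails y-left first")
for h,t in [((196,83),(118,352)),((405,146),(329,415)),((513,163),(439,433))]:
    H,A=back("top",T(h),35),back("top",T(t),35); print(H,A,np.linalg.norm(H-A),np.arctan2(*(H-A)[1::-1]))
for h,t in [((102,268),(432,380)),((250,122),(568,216)),((303,52),(606,140))]:
    H,A=back("side",S(h),35),back("side",S(t),35); print("s",H,A,np.linalg.norm(H-A),np.arctan2(*(H-A)[1::-1]))
for n,g,e in [("top",TC((244,194)),TC((233,474))),("side",SC((199,141)),SC((466,177)))]:
    G,E=back(n,g,60),back(n,e,60); print(n,"glass",G,"stripe end",E,np.linalg.norm(G-E),"yaw x",np.arctan2(*(G-E)[1::-1]))
# rail dir / tray corners in top at z=12
for c in [(140,45),(588,168),(490,520),(35,400)]: print("corner",back("top",T(c),12))
for c in [(20,355),(465,530),(718,160)]: print("s corner",back("side",S(c),12))
E
```

```text
top head [617.7 218.   35. ] tail [463.3 227.3  35. ] front [579.2 196.8  35. ] len 119.93180557858487 yaw -0.2572061340153952
side head [620.6 215.9  35. ] tail [462.7 222.1  35. ] front [577.7 192.7  35. ] len 118.75822869333587 yaw -0.24980298406474716
good heads/tails y-left first
[635.3 248.8  35. ] [477. 290.  35.] 163.64929165095518 -0.25459681810364615
[600.8 126.2  35. ] [443.2 167.5  35. ] 162.92343660936785 -0.25671637130269725
[592.1  63.1  35. ] [434.2 104.   35. ] 163.15904452347337 -0.2534030276544705
s [636.5 247.   35. ] [477.9 285.1  35. ] 163.12278004972507 -0.2361204919323633
s [602.6 125.   35. ] [441.9 161.4  35. ] 164.75635750374337 -0.22298414407977013
s [593.   61.6  35. ] [434.6  99.6  35. ] 162.95884281870198 -0.23539668927789362
top glass [ 519.4 -278.5   60. ] stripe end [ 399.7 -272.1   60. ] 119.86053831179096 yaw x -0.05348109345443035
side glass [ 520.3 -280.5   60. ] stripe end [ 401.6 -273.1   60. ] 118.92763549556908 yaw x -0.0617280388969082
corner [661.4 283.   12. ]
corner [593.5  17.1  12. ]
corner [385.7  72.4  12. ]
corner [449.8 338.7  12. ]
s corner [662.7 286.5  12. ]
s corner [450.6 345.4  12. ]
s corner [383.3  71.9  12. ]
```

```bash
cat > g.py <<'E'
import numpy as np,sys
from plant import sensors
from scipy.spatial.transform import Rotation as Ro
np.set_printoptions(precision=2,suppress=True)
def go(tgt,yaw):
    o=sensors.get_obs(); R=Ro.from_euler('xyz',o['tcp_rot']).as_matrix(); p=o['tool_pos']
    print("t",o['time'],"pos",p,"F",o['contact_force'],"grip",o['grip_width'],"q",o['joint_positions'])
    print("R",R.tolist())
    print("d cm",R.T@(np.array(tgt)-p)/10)
    # want tool y horizontal at yaw+90 (either sign); spin s about tool x
    for sg in(1,-1):
        d=R.T@np.array([-np.sin(yaw)*sg,np.cos(yaw)*sg,0]); print("spin",np.arctan2(d[2],d[1]))
if __name__=="__main__":
    a=list(map(float,sys.argv[1:])); go(a[:3],a[3])
E
python3 g.py 450 -250 226 -0.25; python3 g.py 520.5 210 200 -0.25
```

```text
t 0.1 pos [ 156.51 -500.76  226.11] F [-0.11  0.14 -1.78] grip 91.77044244824302 q [-1.41  0.34  1.52 -0.    1.28 -0.15]
R [[-0.00023489768699567343, 0.29820056404396844, -0.9545032050375399], [0.0013381345725407834, -0.9545022830698575, -0.29820060531510595], [-0.9999990771090455, -0.00134730037071093, -0.0001748221057732216]]
d cm [  0.04 -15.18 -35.49]
spin -2.588785251241307
spin 0.5528074023484862
t 0.1 pos [ 156.51 -500.76  226.11] F [-0.11  0.14 -1.78] grip 91.77044244824302 q [-1.41  0.34  1.52 -0.    1.28 -0.15]
R [[-0.00023489768699567343, 0.29820056404396844, -0.9545032050375399], [0.0013381345725407834, -0.9545022830698575, -0.29820060531510595], [-0.9999990771090455, -0.00134730037071093, -0.0001748221057732216]]
d cm [  2.7  -56.98 -55.94]
spin -2.588785251241307
spin 0.5528074023484862
```

```bash
python3 -m crank '[{"dx":-3,"dy":-15,"dz":-35.5,"spin":0.3},{"dx":-3,"dy":-15,"dz":-35.5,"spin":0.3},{"dx":-3,"dy":-15,"dz":-35.5,"spin":0.553},{"dx":-3,"dy":-15,"dz":-35.5,"spin":0.553},{"dx":-3,"dy":-15,"dz":-35.5,"spin":0.553},{"dx":-3,"dy":-15,"dz":-35.5,"spin":0.553},{"dx":-3,"dy":-15,"dz":-35.5,"spin":0.553},{"dx":-3,"dy":-15,"dz":-35.5,"spin":0.553},{"dx":-3,"dy":-15,"dz":-35.5,"spin":0.553},{"dx":-3,"dy":-15,"dz":-35.5,"spin":0.553},{"dx":-3,"dy":-15,"dz":-35.5,"spin":0.553},{"dx":-3,"dy":-15,"dz":-35.5,"spin":0.553},{"dx":-3,"dy":-15,"dz":-35.5,"spin":0.553}]' 43; python3 g.py 520.5 210 130 -0.25
```

```text
time: 1.18
tool_pos: [450.2, -252.2, 256.3]
tcp_rot: [0.102, 1.57, 2.994]
contact_force: [-1.2, -0.4, -0.8]
grip_width: 39.7
t 1.1833 pos [ 450.16 -252.2   256.27] F [-1.18 -0.39 -0.76] grip 39.65123567158033 q [-0.66  0.3   1.5  -0.    1.34  1.16]
R [[-0.0012059649768517908, -0.24725694857310287, -0.9689491973425606], [0.00017943832526394476, -0.9689499398460745, 0.2472569147145861], [-0.9999992567249048, 0.0001243165581932132, 0.0012128870645387937]]
d cm [ 12.63 -46.53   4.6 ]
spin -3.1414410818698086
spin 0.00015157171998465293
```

```bash
python3 -m crank '[{"dx":0,"dy":-46.5,"dz":4.6},{"dx":0,"dy":-46.5,"dz":4.6},{"dx":0,"dy":-46.5,"dz":4.6},{"dx":0,"dy":-46.5,"dz":4.6},{"dx":0,"dy":-46.5,"dz":4.6},{"dx":0,"dy":-46.5,"dz":4.6},{"dx":0,"dy":-46.5,"dz":4.6},{"dx":0,"dy":-46.5,"dz":4.6},{"dx":0,"dy":-46.5,"dz":4.6},{"dx":0,"dy":-46.5,"dz":4.6},{"dx":0,"dy":-46.5,"dz":4.6},{"dx":0,"dy":-46.5,"dz":4.6},{"dx":0,"dy":-46.5,"dz":4.6},{"dx":4,"dy":-46.5,"dz":4.6},{"dx":8,"dy":-46.5,"dz":4.6},{"dx":12.6,"dy":-46.5,"dz":4.6},{"dx":12.6,"dy":-46.5,"dz":4.6},{"dx":12.6,"dy":-46.5,"dz":4.6}]'; python3 g.py 520.5 210 16 -0.25
python3 - <<'E'
from plant import capture
import cv2,numpy as np
for n,(x,y,w,h,s) in {"top":(225,165,120,105,5),"side":(200,150,170,130,4)}.items():
    c=capture(n); f=cv2.convertScaleAbs(c["frame"][y:y+h,x:x+w],alpha=1.5); cv2.imwrite(f"pics/{n}1.png",cv2.resize(f,None,fx=s,fy=s,interpolation=cv2.INTER_CUBIC))
E
```

```text
t 1.1833 pos [ 450.16 -252.2   256.27] F [-1.18 -0.39 -0.76] grip 39.65123567158033 q [-0.66  0.3   1.5  -0.    1.34  1.16]
R [[-0.0012059649768517908, -0.24725694857310287, -0.9689491973425606], [0.00017943832526394476, -0.9689499398460745, 0.2472569147145861], [-0.9999992567249048, 0.0001243165581932132, 0.0012128870645387937]]
d cm [ 24.03 -46.53   4.58]
spin -3.1414410818698086
spin 0.00015157171998465293invalid input at $[0]: expected keys dx, dy, dz, spin
```

View pics/side1.png

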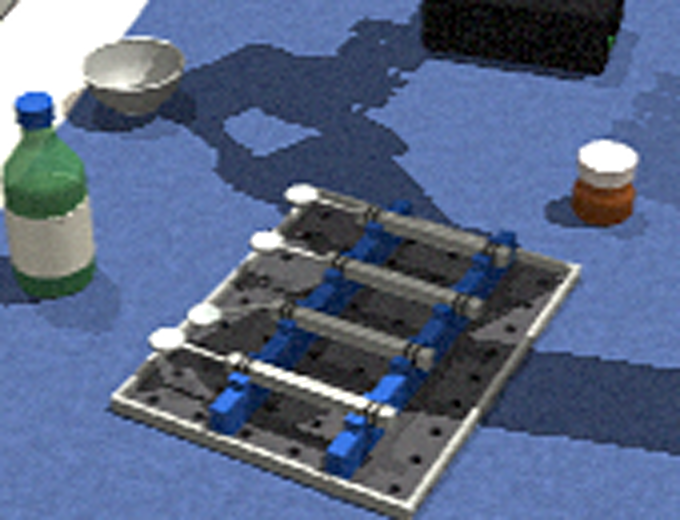

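View pics/top1.png

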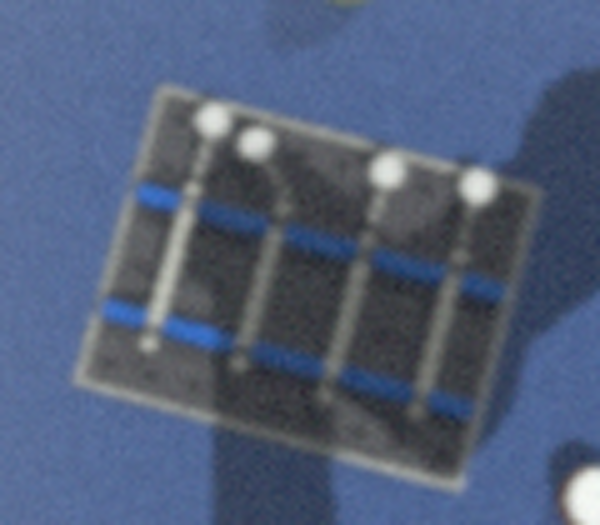

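The call was refused because every row needs all four keys, so the arm has not moved; the pictures show the undisturbed cassette (bent mirror second from left in the top view). I'll resend it.

```bash
python3 -m crank '[{"dx":0,"dy":-46.5,"dz":4.6,"spin":0},{"dx":0,"dy":-46.5,"dz":4.6,"spin":0},{"dx":0,"dy":-46.5,"dz":4.6,"spin":0},{"dx":0,"dy":-46.5,"dz":4.6,"spin":0},{"dx":0,"dy":-46.5,"dz":4.6,"spin":0},{"dx":0,"dy":-46.5,"dz":4.6,"spin":0},{"dx":0,"dy":-46.5,"dz":4.6,"spin":0},{"dx":0,"dy":-46.5,"dz":4.6,"spin":0},{"dx":0,"dy":-46.5,"dz":4.6,"spin":0},{"dx":0,"dy":-46.5,"dz":4.6,"spin":0},{"dx":0,"dy":-46.5,"dz":4.6,"spin":0},{"dx":0,"dy":-46.5,"dz":4.6,"spin":0},{"dx":0,"dy":-46.5,"dz":4.6,"spin":0},{"dx":4,"dy":-46.5,"dz":4.6,"spin":0},{"dx":8,"dy":-46.5,"dz":4.6,"spin":0},{"dx":12.6,"dy":-46.5,"dz":4.6,"spin":0},{"dx":12.6,"dy":-46.5,"dz":4.6,"spin":0},{"dx":12.6,"dy":-46.5,"dz":4.6,"spin":0}]'; python3 g.py 520.5 210 16 -0.25
python3 - <<'E'
from plant import capture
import cv2,numpy as np
for n,(x,y,w,h,s) in {"top":(225,165,120,105,5),"side":(200,150,170,130,4)}.items():
    c=capture(n); f=cv2.convertScaleAbs(c["frame"][y:y+h,x:x+w],alpha=1.5); cv2.imwrite(f"pics/{n}2.png",cv2.resize(f,None,fx=s,fy=s,interpolation=cv2.INTER_CUBIC))
E
```

```text
time: 2.78
tool_pos: [520.1, 207.4, 129.1]
tcp_rot: [0.585, 1.565, -2.809]
contact_force: [0.8, -0.3, 1.0]
grip_width: 39.9
t 2.7833 pos [520.1  207.39 129.11] F [ 0.83 -0.25  1.04] grip 39.89711405409231 q [ 0.24  0.5   1.56 -0.    1.09  2.07]
R [[-0.005415149909255524, -0.24997508589614748, -0.9682371262158221], [-0.0018685199445675343, -0.9682471030351856, 0.24998811191172166], [-0.9999835922577315, 0.0031628934829387306, 0.004776119778496001]]
d cm [11.31 -0.3  -0.03]
spin 3.1389217487735612
spin -0.00267090481623213
```

View pics/side2.png

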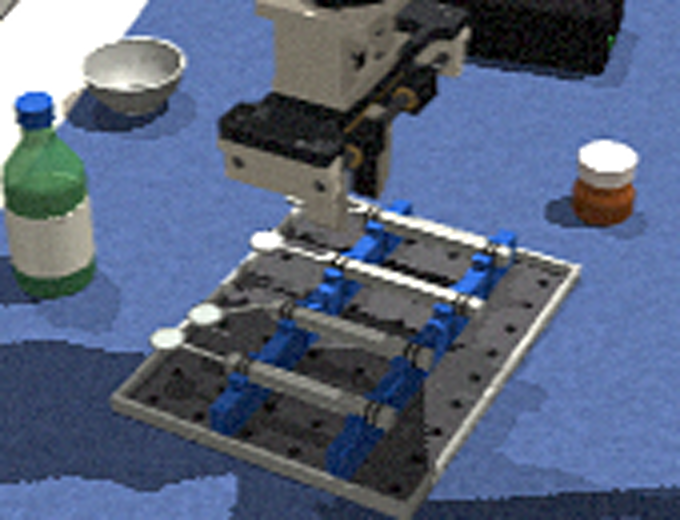

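```bash
python3 -m crank '[{"dx":3,"dy":-0.1,"dz":0,"spin":0},{"dx":5,"dy":-0.1,"dz":0,"spin":0},{"dx":5.5,"dy":-0.1,"dz":0,"spin":0},{"dx":5.5,"dy":-0.1,"dz":0,"spin":0},{"dx":5.5,"dy":-0.1,"dz":0,"spin":0}]'; python3 g.py 520.5 210 16 -0.25
python3 - <<'E'
from plant import capture
import cv2,numpy as np
for n,(x,y,w,h,s) in {"top":(225,165,120,105,5),"side":(225,160,120,90,6)}.items():
    c=capture(n); f=cv2.convertScaleAbs(c["frame"][y:y+h,x:x+w],alpha=1.5); cv2.imwrite(f"pics/{n}3.png",cv2.resize(f,None,fx=s,fy=s,interpolation=cv2.INTER_CUBIC))
from h import *
print([(proj("side",p)-[225,160])*6 for p in ([520.5,210,76],[520.5,210,35])])
E
```

```text
time: 3.3
tool_pos: [523.0, 210.9, 77.9]
tcp_rot: [-2.69, 1.567, 0.202]
contact_force: [1.2, -0.4, 0.4]
grip_width: 39.6
t 3.3 pos [523.   210.89  77.92] F [ 1.17 -0.35  0.41] grip 39.56804324956807 q [ 0.25  0.57  1.61 -0.    0.96  2.07]
R [[0.003448259950594586, -0.24780871274486205, -0.9688028444379422], [0.0007045281864891118, -0.9688077617882864, 0.24781247817413324], [-0.9999938065524945, -0.001537070754802805, -0.0031661127818134165]]
d cm [6.19 0.16 0.24]
spin 3.141169724171621
spin -0.00042292941817210475
[array([372.59764614, 360.11713682]), array([372.5942992 , 433.19489854])]
```

View pics/side3.png

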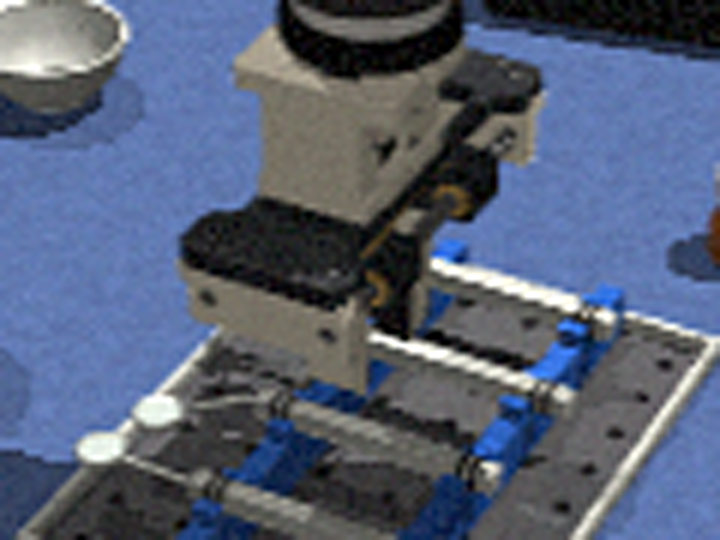

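```bash
python3 -m crank '[{"dx":2,"dy":0.1,"dz":0.2,"spin":0},{"dx":4,"dy":0.1,"dz":0.2,"spin":0},{"dx":5.5,"dy":0.1,"dz":0.2,"spin":0},{"dx":6.1,"dy":0.1,"dz":0.2,"spin":0},{"dx":6.1,"dy":0.1,"dz":0.2,"spin":0},{"dx":6.1,"dy":0.1,"dz":0.2,"spin":0}]'; python3 -m crank '[{"dx":0,"dy":0,"dz":0,"spin":0},{"dx":0,"dy":0,"dz":0,"spin":0},{"dx":0,"dy":0,"dz":0,"spin":0},{"dx":0,"dy":0,"dz":0,"spin":0},{"dx":0,"dy":0,"dz":0,"spin":0},{"dx":0,"dy":0,"dz":0,"spin":0},{"dx":0,"dy":0,"dz":0,"spin":0},{"dx":0,"dy":0,"dz":0,"spin":0}]' 0; python3 g.py 520.5 210 16 -0.25
python3 - <<'E'
from plant import capture
import cv2,numpy as np
for n,(x,y,w,h,s) in {"top":(225,165,120,105,5),"side":(225,160,120,110,5)}.items():
    c=capture(n); f=cv2.convertScaleAbs(c["frame"][y:y+h,x:x+w],alpha=1.5); cv2.imwrite(f"pics/{n}4.png",cv2.resize(f,None,fx=s,fy=s,interpolation=cv2.INTER_CUBIC))
E
```

```text
time: 3.9
tool_pos: [520.1, 210.5, 15.7]
tcp_rot: [-2.708, 1.569, 0.184]
contact_force: [0.2, 0.5, -0.4]
grip_width: 39.4
time: 4.57
tool_pos: [519.8, 210.8, 15.1]
tcp_rot: [-2.374, 1.569, 0.518]
contact_force: [0.4, 3.9, 2.0]
grip_width: 9.7
t 4.5667 pos [519.79 210.82  15.1 ] F [0.37 3.95 1.96] grip 9.720755502070848 q [0.25 0.65 1.66 0.   0.82 2.07]
R [[0.0012641560624330021, -0.2476274711609506, -0.9688544975567189], [0.0007201342748121842, -0.968854795063832, 0.247628486827437], [-0.9999989416574778, -0.0010107463838505415, -0.0010464586334291877]]
d cm [-0.09  0.06 -0.09]
spin 3.141360775249897
spin -0.000231878339896311
```

View pics/side4.png

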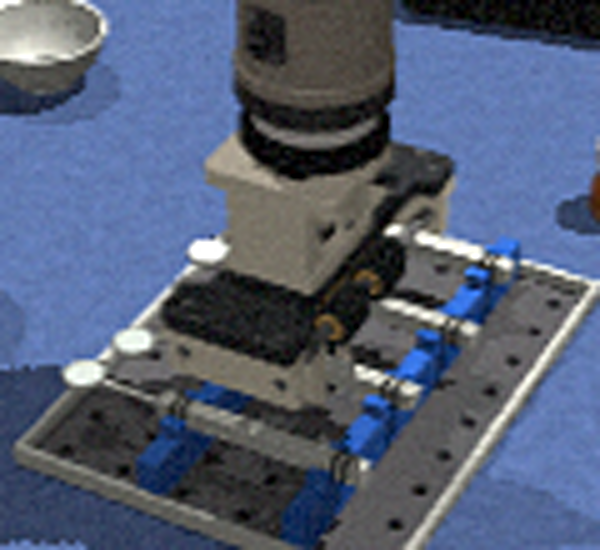

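```bash
python3 -m crank '[{"dx":-1,"dy":0,"dz":0,"spin":0},{"dx":-2.5,"dy":0,"dz":0,"spin":0},{"dx":-5,"dy":0,"dz":0,"spin":0},{"dx":-8,"dy":0,"dz":0,"spin":0},{"dx":-11,"dy":0,"dz":0,"spin":0},{"dx":-14,"dy":0,"dz":0,"spin":0},{"dx":-17,"dy":0,"dz":0,"spin":0},{"dx":-18,"dy":0,"dz":0,"spin":0},{"dx":-18,"dy":0,"dz":0,"spin":0},{"dx":-18,"dy":0,"dz":0,"spin":0}]'; python3 g.py 422.7 -303.7 191 -0.057
python3 - <<'E'
from plant import capture
import cv2,numpy as np
for n,(x,y,w,h,s) in {"top":(225,165,120,105,5),"side":(200,100,160,150,4)}.items():
    c=capture(n); f=cv2.convertScaleAbs(c["frame"][y:y+h,x:x+w],alpha=1.5); cv2.imwrite(f"pics/{n}5.png",cv2.resize(f,None,fx=s,fy=s,interpolation=cv2.INTER_CUBIC))
E
```

```text
time: 5.5
tool_pos: [518.8, 209.9, 193.6]
tcp_rot: [0.813, 1.569, -2.579]
contact_force: [-0.1, 0.2, -1.3]
grip_width: 9.4
t 5.5 pos [518.77 209.85 193.62] F [-0.13  0.2  -1.3 ] grip 9.420808340469165 q [ 0.25  0.43  1.48 -0.    1.23  2.07]
R [[-0.0013878603550172208, -0.24774524573679613, -0.9688242188645213], [-0.0008751741263316459, -0.9688244799757679, 0.24774656621219168], [-0.9999986539560362, 0.001191727526651254, 0.0011277728577380542]]
d cm [ 0.32 52.13 -3.42]
spin 2.9482389111235836
spin -0.19335374246620976
```

View pics/side5.png

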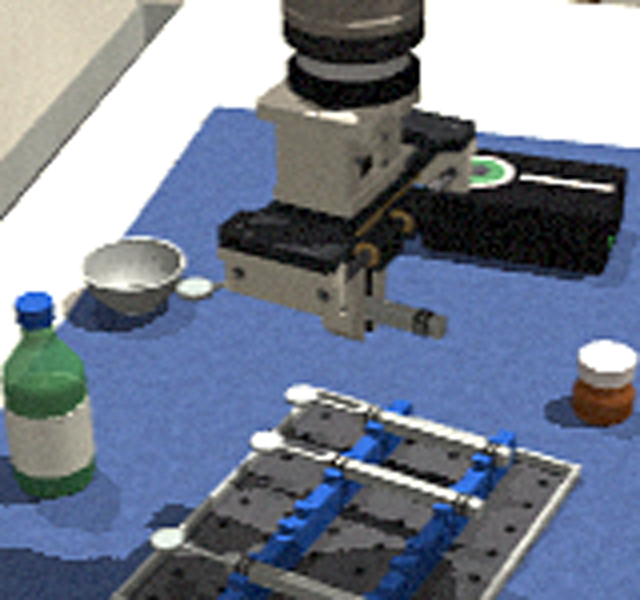

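View pics/top5.png

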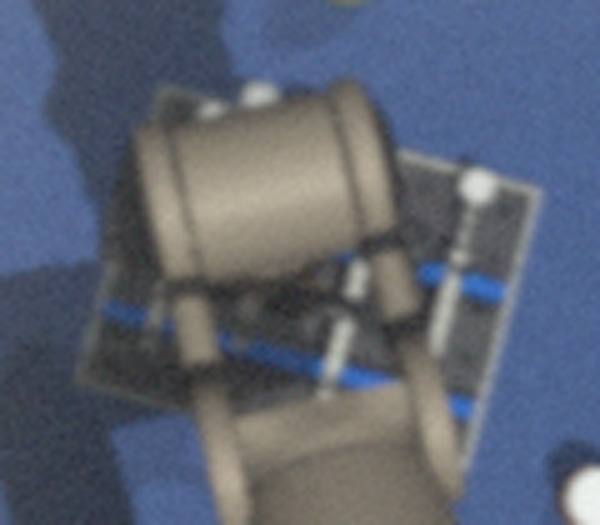

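```bash
python3 -m crank '[{"dx":0,"dy":2,"dz":0,"spin":0},{"dx":0,"dy":5,"dz":-0.3,"spin":-0.02},{"dx":0,"dy":8.5,"dz":-0.6,"spin":-0.04},{"dx":0,"dy":12,"dz":-0.8,"spin":-0.06},{"dx":0,"dy":15.5,"dz":-1,"spin":-0.08},{"dx":0,"dy":19,"dz":-1.2,"spin":-0.1},{"dx":0,"dy":22.5,"dz":-1.5,"spin":-0.12},{"dx":0,"dy":26,"dz":-1.7,"spin":-0.14},{"dx":0,"dy":29.5,"dz":-2,"spin":-0.15},{"dx":0,"dy":33,"dz":-2.2,"spin":-0.16},{"dx":0,"dy":36.5,"dz":-2.5,"spin":-0.17},{"dx":0,"dy":40,"dz":-2.8,"spin":-0.18},{"dx":0,"dy":43.5,"dz":-3,"spin":-0.19},{"dx":0,"dy":47,"dz":-3.2,"spin":-0.193},{"dx":0,"dy":50,"dz":-3.4,"spin":-0.193},{"dx":0,"dy":51.5,"dz":-3.4,"spin":-0.193},{"dx":0,"dy":52.1,"dz":-3.4,"spin":-0.193},{"dx":0,"dy":52.1,"dz":-3.4,"spin":-0.193},{"dx":0,"dy":52.1,"dz":-3.4,"spin":-0.193}]'; python3 g.py 422.7 -303.7 141 -0.057
python3 - <<'E'
from plant import capture
import cv2,numpy as np
for n,(x,y,w,h,s) in {"top":(370,180,100,100,6),"side":(270,60,130,110,6)}.items():
    c=capture(n); f=cv2.convertScaleAbs(c["frame"][y:y+h,x:x+w],alpha=1.5); cv2.imwrite(f"pics/{n}6.png",cv2.resize(f,None,fx=s,fy=s,interpolation=cv2.INTER_CUBIC))
E
```

```text
time: 7.18
tool_pos: [422.9, -301.9, 193.6]
tcp_rot: [-0.836, 1.568, 2.248]
contact_force: [-0.3, 0.4, -1.6]
grip_width: 9.8
t 7.1833 pos [ 422.93 -301.86  193.57] F [-0.29  0.4  -1.62] grip 9.808727869388553 q [-0.77  0.36  1.59  0.    1.19  0.86]
R [[-0.0016764112626481476, -0.05734730065688838, -0.9983528818772687], [0.0020842768214925818, -0.9983523165824367, 0.057343768315434036], [-0.9999964227113067, -0.0019847120323204306, 0.0017931767171439849]]
d cm [5.26 0.2  0.  ]
spin 3.1412173188700447
spin -0.00037533471974839696
```

View pics/side6.png

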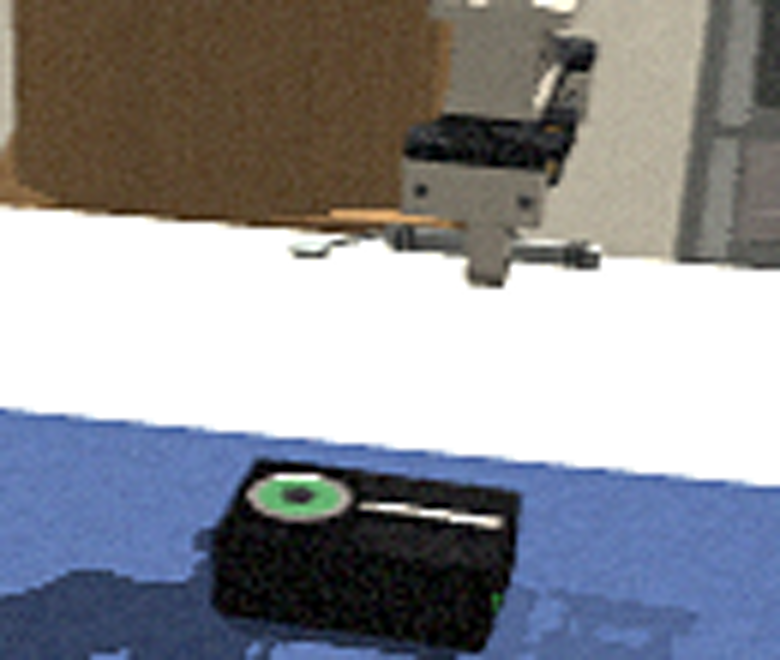

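View pics/top6.png

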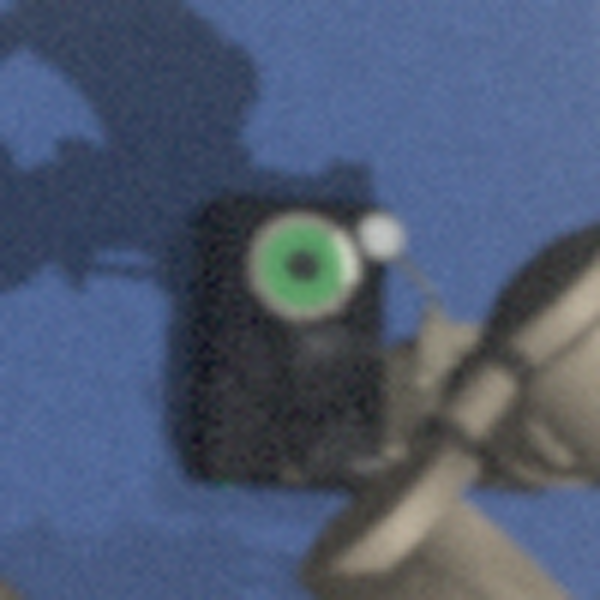

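```bash
python3 -m crank '[{"dx":1,"dy":0.1,"dz":0,"spin":0},{"dx":2.5,"dy":0.1,"dz":0,"spin":0},{"dx":4,"dy":0.1,"dz":0,"spin":0},{"dx":5,"dy":0.1,"dz":0,"spin":0},{"dx":5.2,"dy":0.1,"dz":0,"spin":0},{"dx":5.2,"dy":0.1,"dz":0,"spin":0},{"dx":5.2,"dy":0.1,"dz":0,"spin":0},{"dx":5.2,"dy":0.1,"dz":0,"spin":0}]'; python3 g.py 422.7 -303.7 141 -0.057
python3 - <<'E'
from plant import capture
import cv2,numpy as np
from h import *
for n,(x,y,w,h,s) in {"top":(390,190,70,70,8),"side":(290,75,100,85,8)}.items():
    c=capture(n); f=cv2.convertScaleAbs(c["frame"][y:y+h,x:x+w],alpha=1.5); cv2.imwrite(f"pics/{n}7.png",cv2.resize(f,None,fx=s,fy=s,interpolation=cv2.INTER_CUBIC))
    print(n,(proj(n,[520,-279.5,160])-[x,y]+.5)*s-.5)
E
```

```text
time: 7.95
tool_pos: [423.7, -304.2, 143.5]
tcp_rot: [2.403, 1.569, -0.796]
contact_force: [0.8, 0.4, 0.3]
grip_width: 9.5
t 7.95 pos [ 423.67 -304.16  143.48] F [0.82 0.44 0.3 ] grip 9.54436401773369 q [-0.77  0.42  1.66 -0.    1.07  0.86]
R [[0.0011341438412032227, -0.056996704815419685, -0.9983737222893696], [-0.001158065378459177, -0.9983737697767691, 0.05699539197428401], [-0.9999986863003003, 0.001091541069762142, -0.0011983053727442068]]
d cm [ 0.25 -0.04  0.1 ]
spin 3.141566317420245
spin -2.6336169548215548e-05
top [313.05942727 247.13238128]
side [249.86675877 329.95043734]
```

View pics/side7.png

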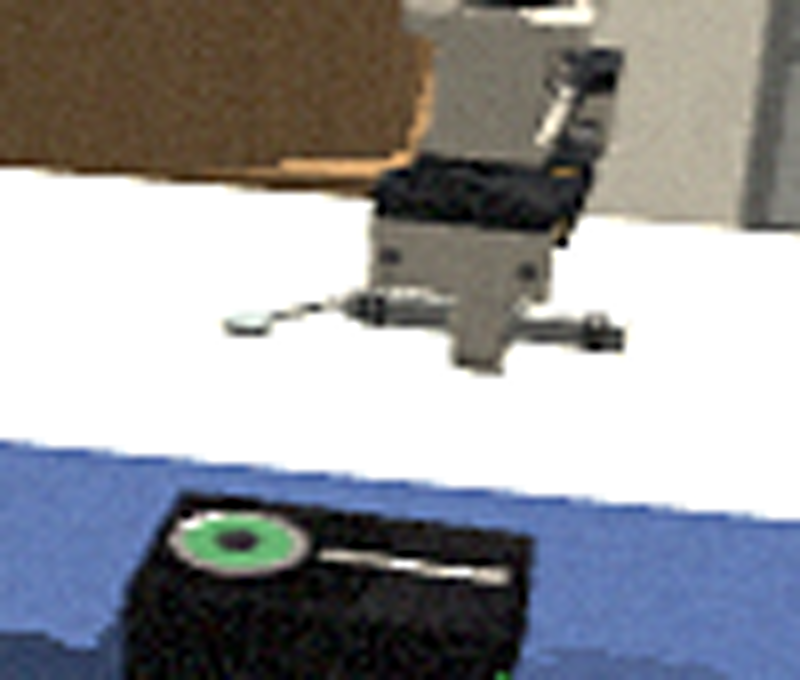

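View pics/top7.png

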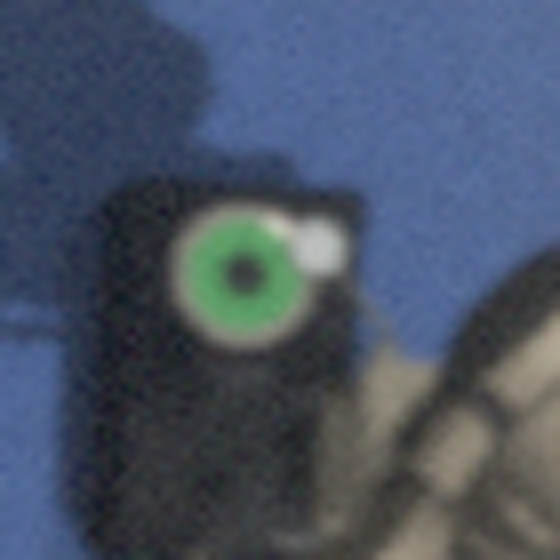

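```bash
python3 -m crank '[{"dx":0.1,"dy":-0.1,"dz":0,"spin":0},{"dx":0.2,"dy":-0.2,"dz":0,"spin":0},{"dx":0.2,"dy":-0.2,"dz":0,"spin":0},{"dx":0.2,"dy":-0.2,"dz":0,"spin":0},{"dx":0.2,"dy":-0.2,"dz":0,"spin":0},{"dx":0.2,"dy":-0.2,"dz":0,"spin":0},{"dx":0.2,"dy":-0.2,"dz":0,"spin":0},{"dx":0.2,"dy":-0.2,"dz":0,"spin":0}]'; python3 g.py 422.7 -303.7 141 -0.057
python3 - <<'E'
from plant import capture
import cv2,numpy as np
from h import *
for n,(x,y,w,h,s) in {"top":(390,190,70,70,8),"side":(290,75,100,85,8)}.items():
    c=capture(n); cv2.imwrite(f"pics/{n}8full.png",c["frame"]);f=cv2.convertScaleAbs(c["frame"][y:y+h,x:x+w],alpha=1.5); cv2.imwrite(f"pics/{n}8.png",cv2.resize(f,None,fx=s,fy=s,interpolation=cv2.INTER_CUBIC))
    for P in ([520,-279.5,160],[422.7+59.9,-303.7-3.4,160],[422.7-59.9,-303.7+3.4,160]): print(n,(proj(n,P)-[x,y]+.5)*s-.5)
E
```

```text
time: 8.72
tool_pos: [423.3, -301.9, 140.7]
tcp_rot: [2.146, 1.571, -1.053]
contact_force: [-0.9, 0.2, -1.1]
grip_width: 9.8
t 8.7167 pos [ 423.34 -301.92  140.74] F [-0.9   0.19 -1.13] grip 9.839644399373933 q [-0.77  0.42  1.66 -0.    1.06  0.86]
R [[6.659358682883351e-05, -0.057192525563966215, -0.9983631656791577], [-0.00011685401924473385, -0.9983631615216821, 0.05719251753131329], [-0.9999999909552161, 0.00011285409369332644, -7.316776036645503e-05]]
d cm [-0.03  0.18  0.05]
spin 3.1413689106183913
spin -0.00022374297140182373
top [313.05942727 247.13238128]
top [382.91034501 340.66972436]
top [371.56271324 638.939071  ]
side [249.86675877 329.95043734]
side [346.89009277 312.40932551]
side [627.41167002 344.47996798]
```

View pics/side8.png

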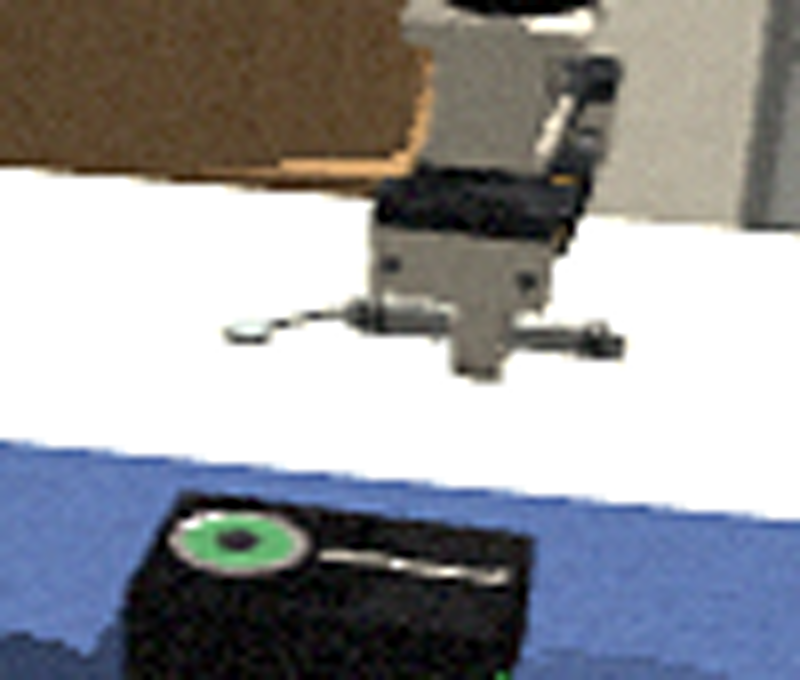

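View pics/top8.png

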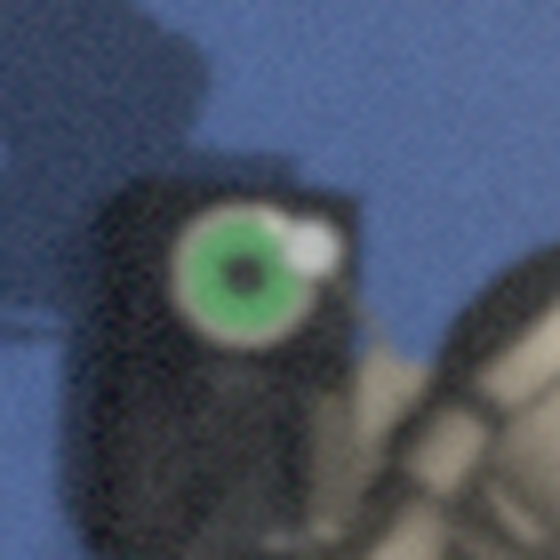

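View pics/side8full.png

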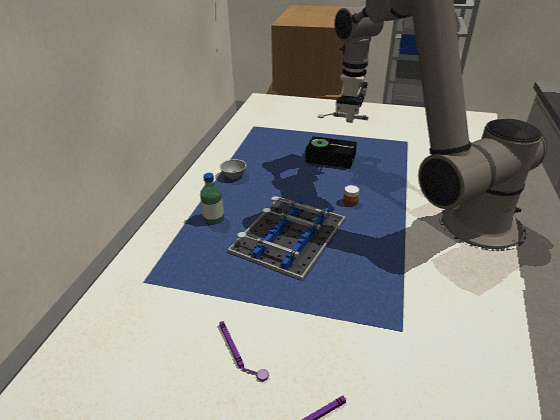

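Run:
```python
from plant import sensors,bot
o=sensors.get_obs(); print(o['tool_pos'],abs(o['dq']).max(),o['grip_width'])
print(bot.close_job())
```

```text
[ 423.31368081 -301.91701767  140.71354062] 0.0018681324368935057 9.78928628808532
the job is handed in; nothing more can be done
None
```

I gripped the bent mirror (y = +32 mm notch) by its handle, lifted it out and carried it over the inspection camera. I handed the job in at about 8.8 s with the arm still holding it there.

**Last checks:**
- **Head position:** in both views the head was within about 2 px (in 8× enlarged crops) of where the target 100 mm above the glass projects, about 1 mm.
- **Handle:** in the side view both ends matched a level handle parallel to the stripe. The top view could not confirm this because the arm hid the handle.
- **Hold:** the opening was 9.8 mm on the 10 mm handle. Joint speeds were below 0.002 rad/s.
- **Other objects:** the three straight mirrors, bottle, bowl and jar looked unmoved in the last side picture; I did not measure them. I saw no contact with the camera.

**Disagreements:**
- The first look over the glass showed the head about 3 mm to the side and 2 mm high. I corrected this with a 2 mm nudge.
- After that nudge the gripper read about 2 mm from the position I had first calculated. I trusted the pictures, which agreed with each other.
- One move call was refused because its rows lacked "spin"; the arm did not move, and I resent it.

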